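Push a stuck tube sleeve out of its centrifuge carrier

TASK

The orange sleeve is stuck down inside its metal centrifuge carrier. Set that carrier upright over the push-out rod so that the rod enters the hole in its floor, and press it gently, without forcing, until its base sits fully home on the stand and the sleeve stands up out of the top; then lift the sleeve out, leaving the carrier there, and set it down upright, without dropping it, in the free part of the washing tray. Leave the empty carrier, the other sleeves and the tube rack alone.

Things in the scene. Friction and masses are not known exactly. Their poses are not given: they have to be found in the camera images.
- carrier_center (a point): Bare aluminium tube carrier with the stuck orange sleeve, upright and loose on the bench, about 0.2 to 0.35 kg. Round: barrel 40 mm across up to 50 mm above its base, grip head 48 mm across from there to the rim at 84 mm. This point is on its axis, 42 mm above its base; z is its axis, up. Take it high on the head: the sleeve will come up 25 mm above the rim between the fingers.
- carrier: The same carrier; origin at the centre of its base. Bore 30 mm; floor 8 mm thick with a 11 mm round access hole in its middle. An O-ring in the bore grips the sleeve.
- sleeve_center (a point): Orange plastic sleeve stuck in the carrier: round, 28 mm across, 73 mm long, closed flat base, 13 mm tube bore open at the top, 45 g. Its base is on the carrier's floor and its top 3 mm below the rim, so it cannot be gripped yet. This point is on its axis, half-way up; z is its axis, up.
- sleeve: The same sleeve; origin at the centre of its base. Pushing it up takes about 8 to 15 N (the O-ring) over its first 17 mm; then it is loose in the bore and only rests on the rod. A push of the rod on its base above 25 N would crack it.
- stand: Push-out stand, fixed to the bench: grey plate 130 x 110 x 10 mm (x, y, z), on it a round steel seat 72 mm across, its flat top 20 mm above the bench. Origin at the middle of the plate's underside, z up. The carrier must not meet seat or rod with more than 30 N.
- stand_seat (a point): Middle of the seat's flat top. Here rises an upright steel rod, 9 mm across, flat-topped, its edge broken by 0.5 mm, its top 36 mm above the seat: with the carrier home on the seat the sleeve is raised 28 mm. The rod is bolted from below through an oversize hole and has slipped to one side: it stands 3 to 4.5 mm off this point in a direction that is not reported.
- tray_free (a point): Middle of the free part of the white washing tray, on its inner floor, 4 mm above the bench. The tray's middle lies 50 mm from here along the tray's +y; the other sleeves stand 95 mm or more from here in that direction. Axes are the tray's.
- tray: White washing tray, fixed: 150 x 220 mm (x, y), 30 mm high, walls and floor 4 mm thick. Origin at the centre of its underside.
- carrier2: An identical carrier, empty, upright on the bench: leave alone. Origin at the centre of its base.
- sleeve_blue: A blue sleeve of the same size standing in the tray: leave alone. Origin at the centre of its base.
- sleeve_green: A green sleeve of the same size standing in the tray: leave alone. Origin at the centre of its base.
- rack: White rack of capped blood tubes, 210 x 70 mm (x, y), 92 mm high with the caps, loose on the bench: leave alone. Origin at the centre of its underside.

How it is judged:
By the outcome, as a careful person would: the job done as asked, in the order asked, and still so for the second after the job is handed in, with the robot touching nothing.
It also fails if it takes over 64 s, if anything falls off the work surface, if the arm or the gripper's body presses on something with over 40 N, if the wrist force passes 120 N, or if a joint passes its speed limit or range.

ROBOT

A 7-joint arm with a two-finger parallel gripper is mounted at the origin on the work surface. World frame = base frame: x ahead of the robot, y to its left, z up, the work surface at z = 0. Lengths are in m, angles in rad, forces in N, time in s.
With the tool pointing down it reaches from about 0.4 to 0.875 m from the base axis. Payload 6.5 kg.
Tool frame: the origin (TCP) lies between the finger pads; the fingertips stand 14 mm ahead of it and the grasp point (between the pads) lies 5 mm behind it; z points along the fingers, y is the direction in which the jaws open and shut (so a half turn about z gives the same grasp; the last joint's range is limited). The gripper opens to 85 mm and grips with 20 to 120 N. Pads are 22 mm wide; open, the fingers measure 114 mm over their backs; the gripper's body (76 mm by 85 mm) begins 54 mm behind the grasp point. The pads swing forward as they close: fully open they stand 13 mm farther back than shut.
Start: joints at [1.139, 0.536, -0.004, 1.538, 0.003, 1.067, -0.071], TCP at [0.232, -0.607, 0.245] pointing down, gripper open.
Joint ranges: [-2.7, 2.7], [-0.37, 2.16], [-1.27, 1.26], [0.24, 2.4], [-1.31, 4.45], [0.19, 1.91], [-2.76, 2.76]. Speed limits (rad/s): [2.39, 2.39, 3.14, 3.14, 3.14, 3.14, 3.14].

INTERFACE

Orientations are given as a unit quaternion [x, y, z, w].
In Python, from bench import bot, vision, hand_in gives the robot as it stands. Calls block until the motion is done:
- bot.reach(position, orientation): joint-space move of the TCP to a pose.
- bot.move_straight(position, vel=0.15, rot=None, stop_force=None): straight line of the TCP; rot=None keeps the orientation; vel is the mean speed in m/s. With stop_force (N) it stops when the force on the tool has changed by that much, and returns True; else False.
- bot.set_joints(angles): joint-space move.
- bot.release() and bot.grasp(): open the fingers fully, or close them until they stop; the grip force is fixed at half the most.
- bot.wait(seconds).
- bot.solve_ik(position, orientation): joint angles nearest the present ones, or None.
- bot.observe(): the state.
- vision.read_camera(name): name is "side" or "top" or "wrist"; returns a dict with "img" (400x640x3 uint8, red, green, blue), "z_map" (400x640 float32, m along the optical axis (not along the pixel's ray), 0 where there is no reading), "fx", "fy", "cx", "cy" (pixels), "R" (3x3) and "t" (3): a world point X has camera coordinates R X + t. Camera axes: x right, y down, z forward; pixel columns grow to the right and rows downward; lengths in m; the calibration is good to about 2 mm. A picture is of the moment at which its call begins.
A pose or a line that the arm cannot do raises bot.IKError and nothing moves.
- hand_in(): hands the job in, once; it reports no verdict.
The state is a dict: "time": time; "joint_positions": joint angles; "joint_velocities": joint speeds; "joint_torque": joint torques, N m; "position": TCP position; "tool_rot": TCP orientation; "ft_force": force on the tool from outside, world axes, zero at the start; "moment": the same for the moment, N m; "gripper_width": finger opening in m.
Only numpy, scipy, OpenCV 4.12 (cv2) and the standard library are available. Lean on these libraries where they do the work, as an engineer would, in place of code of your own. Each camera call takes 0.05 s, during which the arm holds its last target. There are 200 camera calls.

## Working session

There is one attempt and no reset: what is moved stays moved. The work goes in short steps, each a Python script; the robot and the scene stay as the last script left them, time stands still between calls to the robot, and variables do not carry over. Pictures are saved under pics/ and viewed, about 8 in all and at most 12, crops included, and the job is handed in when it is done.

```bash
mkdir -p pics; ls; python3 - <<'E'
from bench import bot, vision
import cv2, numpy as np, pickle
for n in ("top","side"):
    d=vision.read_camera(n); pickle.dump(d,open(f"{n}0.pkl","wb"))
    cv2.imwrite(f"pics/{n}0.png",d["img"][:,:,::-1]); print(n,d["fx"],d["cx"],d["cy"],(-d["R"].T@d["t"]).round(3),d["R"].round(2).tolist())
s=bot.observe(); print(s)
E
```

```text
pics
top 395.45226280473366 316.3649817866555 203.18308752702404 [ 0.341 -0.02   1.001] [[-0.12, -0.99, 0.0], [-0.97, 0.12, -0.2], [0.2, -0.03, -0.98]]
side 434.82910204692695 317.31750012995707 194.54537400538888 [-0.003  0.685  1.011] [[-0.83, -0.56, -0.02], [-0.4, 0.6, -0.7], [0.4, -0.57, -0.72]]
{'time': 0.1, 'joint_positions': array([ 1.13878579,  0.53709391, -0.00440477,  1.53874965,  0.00262059,
        1.06729256, -0.07119994]), 'joint_velocities': array([ 0.00049547, -0.00137482,  0.00042827, -0.00203209,  0.00140419,
       -0.00084934, -0.0006478 ]), 'joint_torque': array([ 4.79522656e-03, -5.84557593e+01,  1.05286751e+00, -2.59772766e+01,
        1.26385305e-02,  4.57770657e-03, -3.78122024e-06]), 'position': array([ 0.2322834 , -0.60650912,  0.24450835]), 'tool_rot': array([ 9.83314340e-01,  1.81912938e-01, -2.12547514e-04, -7.39204715e-04]), 'ft_force': array([0.91551304, 0.06262166, 0.41356229]), 'moment': array([-0.00698973,  0.02135798, -0.02351511]), 'gripper_width': 0.08530238986470018}
```

View pics/top0.png

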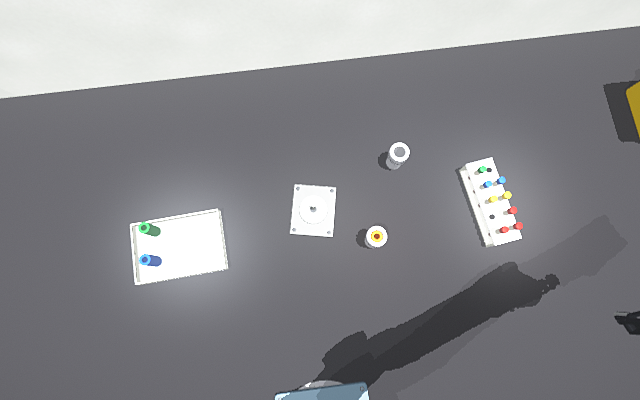

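View pics/side0.png

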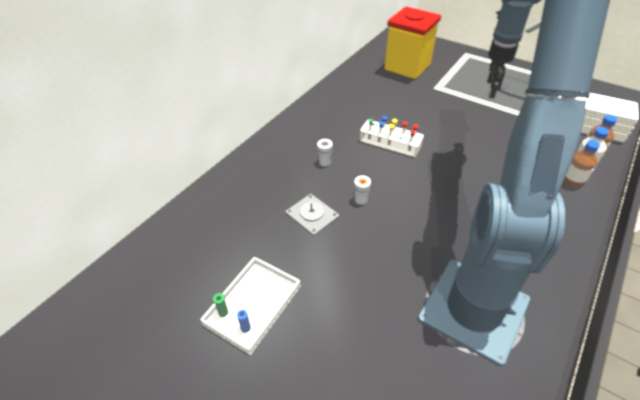

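Top view: orange carrier at (376,237), empty carrier (399,152), stand seat (313,210), and the tray's free end towards the right, with green and blue sleeves at x≈150.

```bash
cat > h.py <<'E'
import numpy as np, cv2, pickle
from scipy.spatial.transform import Rotation as Ro
def ray(d,u,v,z):
    c=-d["R"].T@d["t"]; r=d["R"].T@np.array([(u-d["cx"])/d["fx"],(v-d["cy"])/d["fy"],1.])
    return c+r*(z-c[2])/r[2]
def proj(d,X):
    p=d["R"]@np.asarray(X)+d["t"]; return np.array([d["fx"]*p[0]/p[2]+d["cx"],d["fy"]*p[1]/p[2]+d["cy"]])
def down(yaw): # tool z down, tool y axis at (yaw+90deg) mirrored; tool x along yaw
    return (Ro.from_euler('z',yaw)*Ro.from_euler('x',np.pi)).as_quat()
def blobs(m,amin=8):
    n,l,s,c=cv2.connectedComponentsWithStats(m.astype(np.uint8)); return [(c[i],s[i]) for i in range(1,n) if s[i][4]>=amin]
E
python3 - <<'E'
from h import *
for n in ("top","side"):
    d=pickle.load(open(n+"0.pkl","rb")); hsv=cv2.cvtColor(d["img"],cv2.COLOR_RGB2HSV).astype(int); H,S,V=[hsv[:,:,i] for i in range(3)]
    m=(H>8)&(H<25)&(S>150)&(V>120)
    print(n,"orange")
    for c,s in blobs(m,8): print(s,ray(d,*c,0.081).round(3))
    for nm,mm in (("green",(H>45)&(H<80)&(S>120)),("blue",(H>100)&(H<120)&(S>150))):
        for c,s in blobs(mm,20): print(nm,s,ray(d,*c,0.04).round(3))
    w=(V>130)&(S<40); w=cv2.morphologyEx(w.astype(np.uint8),cv2.MORPH_CLOSE,np.ones((5,5)))
    for c in cv2.findContours(w,cv2.RETR_EXTERNAL,cv2.CHAIN_APPROX_SIMPLE)[0]:
        A=cv2.contourArea(c)
        if 200<A<12000:
            r=cv2.minAreaRect(c); b=cv2.boxPoints(r); 
            print("white",np.round(r[0]),A,[ray(d,*p,0.03)[:2].round(3).tolist() for p in b], "z.01 ctr",ray(d,*r[0],.01).round(3))
E
```

```text
top orange
[626  82  14  55 386] [ 0.69  -0.869  0.081]
[374 234   6   6   9] [ 0.434 -0.176  0.081]
green [478 166   9   6  21] [ 0.578 -0.473  0.04 ]
green [139 222  11  12  65] [0.533 0.382 0.04 ]
white [397. 157.] 448.5 [[0.608, -0.227], [0.687, -0.261], [0.666, -0.31], [0.588, -0.275]] z.01 ctr [ 0.643 -0.273  0.01 ]
white [493. 203.] 11548.5 [[0.601, -0.299], [0.703, -0.593], [0.38, -0.664], [0.292, -0.385]] z.01 ctr [ 0.492 -0.494  0.01 ]
side orange
[ 385   23   52   55 1985] [ 0.681 -0.995  0.081]
[609 133   3   4   8] [-0.148 -0.833  0.081]
[360 180   6   3  14] [ 0.437 -0.177  0.081]
green [214 294  10   9  57] [0.546 0.357 0.04 ]
blue [605 116  11   7  56] [-0.136 -1.003  0.04 ]
blue [597 128  11   7  63] [-0.125 -0.908  0.04 ]
blue [588 141  10   8  59] [-0.113 -0.81   0.04 ]
white [618. 302.] 4115.5 [[-0.182, -0.519], [-0.288, -0.59], [-0.368, 0.03], [-0.293, 0.081]] z.01 ctr [-0.297 -0.215  0.01 ]
white [595. 298.] 333.0 [[-0.24, 0.116], [-0.239, -0.609], [-0.246, -0.61], [-0.246, 0.114]] z.01 ctr [-0.248 -0.199  0.01 ]
white [290. 286.] 9381.5 [[0.564, 0.428], [0.603,
[... 371 characters left out ...]
-0.359], [0.583, -0.237], [0.631, -0.205]] z.01 ctr [ 0.659 -0.299  0.01 ]
white [390. 137.] 1455.0 [[0.587, -0.393], [0.642, -0.537], [0.398, -0.564], [0.361, -0.425]] z.01 ctr [ 0.503 -0.502  0.01 ]
white [604. 126.] 2108.5 [[0.035, -1.131], [-0.2, -1.284], [-0.26, -0.811], [-0.065, -0.682]] z.01 ctr [-0.129 -0.99   0.01 ]
white [482.  80.] 3100.5 [[0.497, -0.847], [0.604, -1.252], [0.198, -1.22], [0.15, -0.851]] z.01 ctr [ 0.359 -1.064  0.01 ]
white [615.  46.] 3361.0 [[0.141, -2.133], [-0.074, -2.268], [-0.2, -1.284], [-0.041, -1.181]] z.01 ctr [-0.056 -1.692  0.01 ]
white [530.  30.] 891.0 [[0.295, -1.273], [0.447, -1.998], [0.349, -2.0], [0.217, -1.284]] z.01 ctr [ 0.326 -1.647  0.01 ]
```

```bash
python3 - <<'E'
from h import *
from bench import bot, vision
t=pickle.load(open("top0.pkl","rb"))
print("seat",ray(t,313,209,.02),"tray tr/br",ray(t,221,210,.03),ray(t,227,270,.03),ray(t,130,220,.03),ray(t,136,284,.03))
q=down(np.pi/2)
bot.reach([0.435,-0.176,0.30],q)
d=vision.read_camera("wrist"); pickle.dump(d,open("w1.pkl","wb")); cv2.imwrite("pics/w1.png",d["img"][:,:,::-1])
s=bot.observe(); print(s["time"],s["position"],s["joint_positions"].round(2),"cam",-d["R"].T@d["t"],d["R"].round(3).tolist(),d["fx"])
print(proj(d,[.435,-.176,.084]))
E
```

```text
seat [ 0.53068145 -0.03591194  0.02      ] tray tr/br [0.55448652 0.19268943 0.03      ] [0.40499013 0.18923755 0.03      ] [0.55702813 0.41896755 0.03      ] [0.39875577 0.40893482 0.03      ]
1.9 [ 0.43475685 -0.17743391  0.29977624] [ 0.7   0.2  -0.46  1.91  0.1   1.05  0.19] cam [ 0.43465805 -0.10197588  0.4281005 ] [[1.0, -0.002, -0.0], [-0.002, -0.955, 0.298], [-0.001, -0.298, -0.955]] 283.3955964171595
[319.47887584 177.45404077]
```

View pics/w1.png

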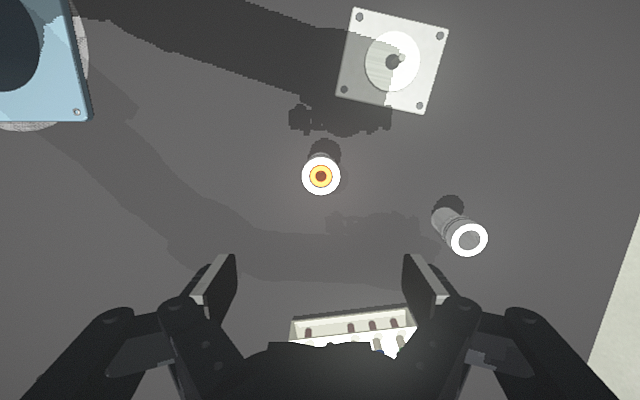

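Wrist view: orange carrier rim centred at about (321,176), stand seat at (392,62) with the rod top near (402,57), and the empty carrier at (469,239). The predicted rim pixel (319,177) agrees. I'll squeeze and release once to centre the carrier in x, then look from near.

```bash
cat >> h.py <<'E'
def world(d):
    z=d["z_map"].astype(float); v,u=np.mgrid[:z.shape[0],:z.shape[1]]
    P=np.stack([(u-d["cx"])/d["fx"]*z,(v-d["cy"])/d["fy"]*z,z],-1); W=(P-d["t"])@d["R"]; W[z<=0]=np.nan; return W
def near(d,xy,r,zlo,zhi,ztop):
    W=world(d); m=(np.hypot(W[...,0]-xy[0],W[...,1]-xy[1])<r)&(W[...,2]>zlo)&(W[...,2]<zhi)
    b=max(blobs(m,5),key=lambda b:b[1][4]); c=np.array(b[0])
    cs=max(cv2.findContours(m.astype(np.uint8),cv2.RETR_EXTERNAL,cv2.CHAIN_APPROX_NONE)[0],key=len)
    e=cv2.fitEllipse(cs) if len(cs)>5 else None
    print("blob",c.round(2),b[1],"medz",np.nanmedian(W[m][:,2]).round(4),"ell",e,"->",ray(d,*c,ztop).round(4), ray(d,*e[0],ztop).round(4) if e else "")
    return m
E
python3 - <<'E'
from h import *
from bench import bot, vision
d=pickle.load(open("w1.pkl","rb")); near(d,[.435,-.176],.04,.075,.095,.084)
c=ray(d,321,176,.084)[:2]; print(c)
bot.move_straight([c[0],c[1],0.066],vel=0.15); print(bot.observe()["ft_force"])
bot.grasp(); s=bot.observe(); print(s["gripper_width"],s["position"])
bot.release(); s=bot.observe(); X=s["position"]; print(X,s["time"])
np.save("X.npy",X)
bot.move_straight([X[0],X[1],0.134],vel=.15)
bot.move_straight([X[0],X[1]-0.075,0.134],vel=.15)
d=vision.read_camera("wrist"); pickle.dump(d,open("w2.pkl","wb")); cv2.imwrite("pics/w2.png",d["img"][:,:,::-1])
s=bot.observe(); print(s["time"],s["position"]); near(d,c,.04,.075,.095,.084)
E
```

```text
blob [319.99 175.56] [ 301  157   39   38 1060] medz 0.0831 ell ((319.9278259277344, 175.54098510742188), (37.475677490234375, 37.49839401245117), 178.85549926757812) -> [ 0.4356 -0.1736  0.084 ] [ 0.4356 -0.1736  0.084 ]
[ 0.43688215 -0.17417534]
[ 0.66496563 -0.11268618 -0.11616251]
0.04696407086175941 [ 0.4369942  -0.17432041  0.06666426]
[ 0.43687805 -0.17414501  0.0659257 ] 4.5333
5.8333 [ 0.43676347 -0.24758324  0.13355693]
blob [318.41 116.85] [ 280   76   78   83 4520] medz 0.0831 ell ((318.4301452636719, 116.95722198486328), (77.30653381347656, 80.85416412353516), 179.2732696533203) -> [ 0.4358 -0.1736  0.084 ] [ 0.4358 -0.1736  0.084 ]
```

View pics/w2.png

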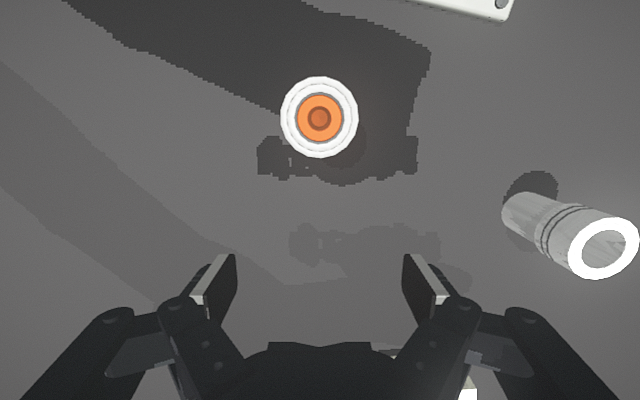

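Near view: carrier rim ellipse centred at (318.4,117), measured at (0.4358, -0.1736) against a squeezed tool x of 0.4369, so a 1.1 mm camera bias. Next I'll grip it and view the rod from the same geometry.

```bash
python3 - <<'E'
from h import *
from bench import bot, vision
X=np.load("X.npy")
bot.move_straight([X[0],X[1],0.134],vel=.2)
bot.move_straight([X[0],X[1],0.0665],vel=.15)
f0=bot.observe()["ft_force"]
bot.grasp(); s=bot.observe(); print(s["gripper_width"],s["position"],s["ft_force"]-f0); np.save("G.npy",s["position"])
bot.move_straight([X[0],X[1],0.16],vel=.15)
print(bot.observe()["ft_force"]-f0)
p=[0.531,-0.111,0.16]
bot.move_straight(p,vel=.15); p[2]=.106
bot.move_straight(p,vel=.1); bot.wait(.2)
d=vision.read_camera("wrist"); pickle.dump(d,open("w3.pkl","wb")); cv2.imwrite("pics/w3.png",d["img"][:,:,::-1])
s=bot.observe(); print(s["time"],s["position"],s["gripper_width"],s["ft_force"]-f0)
near(d,[.531,-.036],.03,.05,.06,.056); near(d,[.531,-.036],.045,.016,.06,.02)
E
```

```text
0.0469571160350639 [ 0.43733978 -0.17450912  0.06760077] [-2.95530704  0.22214469  8.82603874]
[ 0.09818371  0.33737409 -4.17249999]
10.0417 [ 0.5314388  -0.11107696  0.10658731] 0.047082723821082924 [ 0.2291183  -0.70961408 -4.42619608]
blob [321.47 116.78] [315 110  14  15 171] medz 0.0557 ell ((321.4723205566406, 116.79456329345703), (13.439092636108398, 14.334228515625), 5.124870777130127) -> [ 0.5327 -0.0367  0.056 ] [ 0.5327 -0.0368  0.056 ]
blob [316.86 112.63] [ 268   61   99  104 7926] medz 0.0198 ell ((316.8489990234375, 112.63070678710938), (97.45294952392578, 102.07743072509766), 178.4382781982422) -> [ 0.5297 -0.0341  0.02  ] [ 0.5297 -0.0341  0.02  ]
```

View pics/w3.png

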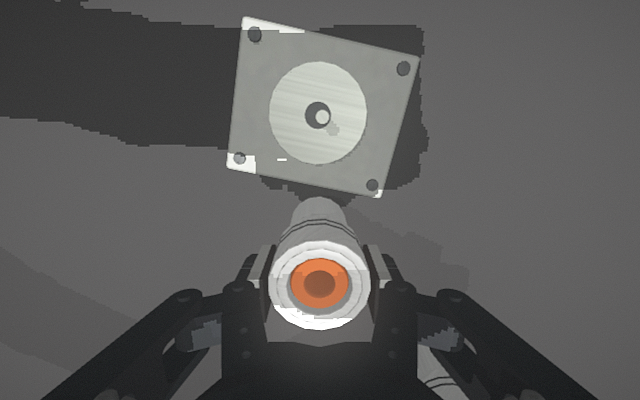

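Rod top at pixel (321.5,116.8), measured 4.0 mm from the seat centre, within the stated 3–4.5 mm. Now I'll check the in-hand rim and tilt, then go over the rod and descend with a touch stop.

```bash
python3 - <<'E'
from h import *
from bench import bot, vision
d=pickle.load(open("w3.pkl","rb")); near(d,[.5314,-.111],.03,.119,.13,.124)
W=world(d); m=(np.hypot(W[...,0]-.5304,W[...,1]+.1102)<.026)&(W[...,2]>.119)&(W[...,2]<.13)
A=np.c_[W[m][:,:2]-[.5304,-.1102],np.ones(m.sum())]; print("rim tilt",np.linalg.lstsq(A,W[m][:,2],rcond=None)[0])
x,y=0.5338,-0.0376
bot.move_straight([.5314,-.111,.16],vel=.15)
bot.move_straight([x,y,.16],vel=.15)
bot.move_straight([x,y,.130],vel=.08); bot.wait(.3)
s=bot.observe(); e=s["position"]-[x,y,.130]; print(s["position"])
f0=s["ft_force"]
hit=bot.move_straight([x-e[0],y-e[1],.1165],vel=.03,stop_force=4)
s=bot.observe(); print(hit,s["time"],s["position"],s["ft_force"]-f0,s["moment"])
E
```

```text
blob [318.63 282.8 ] [ 253  236  133   94 7178] medz 0.1224 ell ((318.7938232421875, 283.53759765625), (90.26680755615234, 118.55526733398438), 88.739501953125) -> [ 0.531  -0.1077  0.124 ] [ 0.5311 -0.1081  0.124 ]
rim tilt [-0.01028187  0.00079744  0.12206098]
[ 0.53406804 -0.03758013  0.13035361]
False 12.6167 [ 0.53343172 -0.03760409  0.11636652] [0.61745678 0.38658448 0.16606224] [0.0258891  0.02029761 0.06941473]
```

The base is about 7 mm below the rod top with no contact, so the rod is in the hole. Now the push.

```bash
python3 - <<'E'
from h import *
from bench import bot, vision
s=bot.observe(); f0=s["ft_force"]; x,y=s["position"][:2]
for z,v,sf in ((.107,.02,19),(.097,.02,19)):
    hit=bot.move_straight([x,y,z],vel=v,stop_force=sf)
    s=bot.observe(); print(z,hit,s["time"],s["position"],s["ft_force"]-f0,s["moment"],s["gripper_width"])
    if hit: break
E
```

```text
0.107 False 13.2417 [ 0.53421037 -0.03761564  0.10771416] [-0.22736217 -0.51869372  7.31934535] [-0.03642338  0.16747175  0.00740886] 0.047355484140556306
0.097 False 13.8917 [ 0.53321277 -0.03757211  0.09669996] [ 0.20397064 -0.10865592  0.37990087] [ 0.03142722 -0.08441677 -0.01440836] 0.04710005695472135
```

Force has dropped back to about zero, so the sleeve is free. Next, down to the seat with a small stop force.

```bash
python3 - <<'E'
from h import *
from bench import bot, vision
s=bot.observe(); f0=s["ft_force"]; x,y=.5336,-.0376
hit=bot.move_straight([x,y,.083],vel=.015,stop_force=6); bot.wait(.2)
s=bot.observe(); print(hit,s["time"],s["position"],s["ft_force"]-f0,s["gripper_width"])
d=vision.read_camera("wrist"); pickle.dump(d,open("w4.pkl","wb"))
t=vision.read_camera("side"); pickle.dump(t,open("side4.pkl","wb"))
c=proj(t,[.533,-.037,.07]).astype(int); print(c)
a=cv2.resize(t["img"][c[1]-60:c[1]+60,c[0]-64:c[0]+64],(640,600),interpolation=cv2.INTER_CUBIC)
cv2.imwrite("pics/s4.png",a[:,:,::-1])
near(d,[.533,-.037],.017,.115,.14,.129); near(d,[.533,-.037],.03,.098,.11,.104)
E
```

```text
True 14.7333 [ 0.53339231 -0.03761026  0.08768048] [-1.60223933  0.25025628  7.40513505] 0.046838946731235204
[310 198]
blob [319.14 311.55] [ 283  274   74   73 4248] medz 0.1278 ell ((319.171142578125, 311.60028076171875), (73.96932983398438, 74.5926742553711), 71.19276428222656) -> [ 0.5332 -0.0307  0.129 ] [ 0.5332 -0.0307  0.129 ]
blob [318.19 269.23] [ 253  235  132   83 4791] medz 0.1038 ell ((318.2229309082031, 281.6772766113281), (88.78929901123047, 115.06248474121094), 89.82666015625) -> [ 0.5327 -0.0279  0.104 ] [ 0.5328 -0.0343  0.104 ]
```

View pics/s4.png

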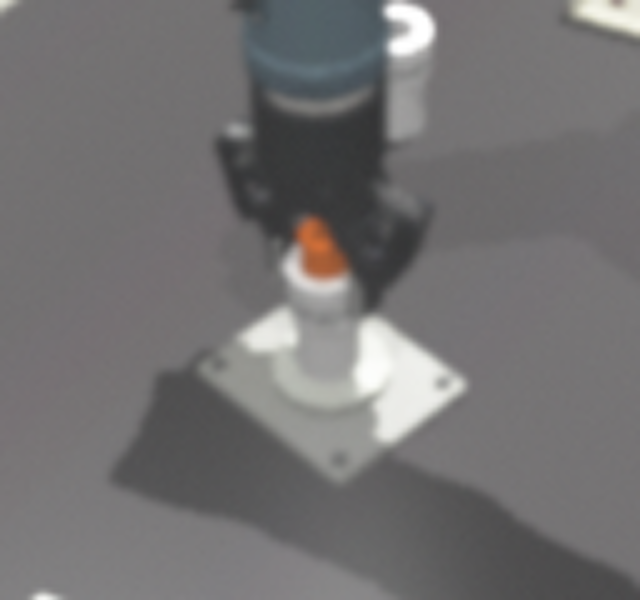

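Carrier home: TCP descent matches exactly (0.0877 = 0.0676 + 0.020), rim at 0.104, and sleeve top at 0.128 (crop around (320,245)). Release, rise, check the sleeve, grasp it.

```bash
python3 - <<'E'
from h import *
from bench import bot, vision
bot.release(); print(bot.observe()["position"])
x,y=.5336,-.0376
bot.move_straight([x,y,.15],vel=.08)
bot.wait(.2)
d=vision.read_camera("wrist"); pickle.dump(d,open("w5.pkl","wb")); cv2.imwrite("pics/w5.png",d["img"][:,:,::-1])
s=bot.observe(); print(s["time"],s["position"])
near(d,[.533,-.034],.025,.115,.14,.128); near(d,[.533,-.034],.04,.098,.11,.104)
W=world(d); m=(np.hypot(W[...,0]-.533,W[...,1]+.035)<.04)&(W[...,2]>.1); print("maxz",np.nanpercentile(W[m][:,2],98))
E
```

```text
[ 0.53239547 -0.03772208  0.08687139]
16.4917 [ 0.53331756 -0.03753664  0.14957716]
blob [318.82 246.05] [ 295  220   48   52 1760] medz 0.1283 ell ((318.8319396972656, 245.96119689941406), (46.748416900634766, 50.547080993652344), 0.2783527374267578) -> [ 0.5328 -0.0349  0.128 ] [ 0.5328 -0.0348  0.128 ]
blob [316.73 220.5 ] [ 283  198   71   61 1894] medz 0.1037 ell ((318.1334228515625, 231.9400177001953), (63.50941467285156, 66.7176742553711), 14.991656303405762) -> [ 0.5313 -0.0281  0.104 ] [ 0.5322 -0.0362  0.104 ]
maxz 0.23313289579585833
```

View pics/w5.png

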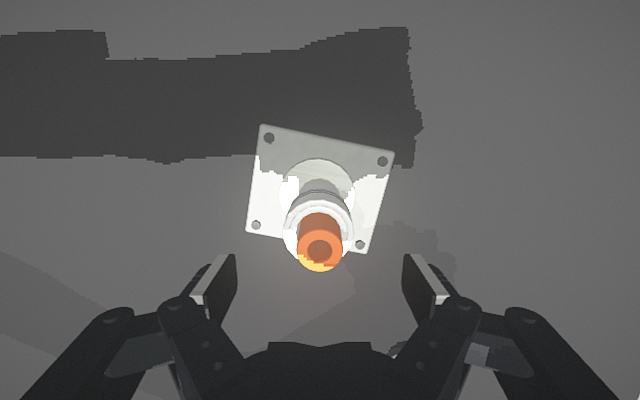

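Sleeve top at (319,246), standing free at z=0.128, nearly concentric. Grasp it and lift.

```bash
python3 - <<'E'
from h import *
from bench import bot, vision
x,y=.5338,-.036
hit=bot.move_straight([x,y,.1210],vel=.06,stop_force=5); s=bot.observe(); print(hit,s["position"]); f0=s["ft_force"]
bot.grasp(); s=bot.observe(); S=s["position"]; np.save("S.npy",S); print(s["gripper_width"],S,s["ft_force"]-f0)
hit=bot.move_straight([S[0],S[1],.205],vel=.06); bot.wait(.2); s=bot.observe(); print(hit,s["position"],s["ft_force"]-f0,s["gripper_width"],s["time"])
bot.move_straight([S[0],S[1]+.03,.23],vel=.1)
d=vision.read_camera("wrist"); pickle.dump(d,open("w6.pkl","wb")); t=vision.read_camera("top"); pickle.dump(t,open("t6.pkl","wb"))
a=np.zeros((400,800,3),np.uint8); a[:,:480]=d["img"][:,80:560]
c=proj(t,[.53,-.037,.1]).astype(int); a[:320,480:]=cv2.resize(t["img"][c[1]-40:c[1]+40,c[0]-40:c[0]+40],(320,320)); cv2.imwrite("pics/w6.png",a[:,:,::-1])
W=world(t); p=(W[...,2]>.02)&(W[...,2]<.04)&(W[...,0]>.35)&(W[...,0]<.6)&(W[...,1]>.15)&(W[...,1]<.45)
r=cv2.minAreaRect(W[p][:,:2].astype(np.float32)); print("tray",r)
for k in((.1,.085),):pass
q=(W[...,2]>.06)&(W[...,2]<.1)&(W[...,0]>.35)&(W[...,0]<.6)&(W[...,1]>.25)&(W[...,1]<.45); print([W[...][q][:,:2].mean(0)], [ray(t,*c,.077)[:2].round(3) for c,_ in blobs(q,10)])
E
```

```text
False [ 0.53377866 -0.03588713  0.12085331]
0.026066476726037825 [ 0.53391967 -0.03601213  0.12135958] [-0.39375016  0.44131307  3.83431221]
False [ 0.53377403 -0.03596852  0.20477616] [ 1.24940688  0.07815904 -0.34067381] 0.026120954805299575 19.4417
tray ((0.47851139307022095, 0.307358056306839), (0.1511010080575943, 0.22230321168899536), 3.1808152198791504)
[array([0.48648834, 0.36562052])] [array([0.523, 0.363]), array([0.449, 0.364])]
```

View pics/w6.png

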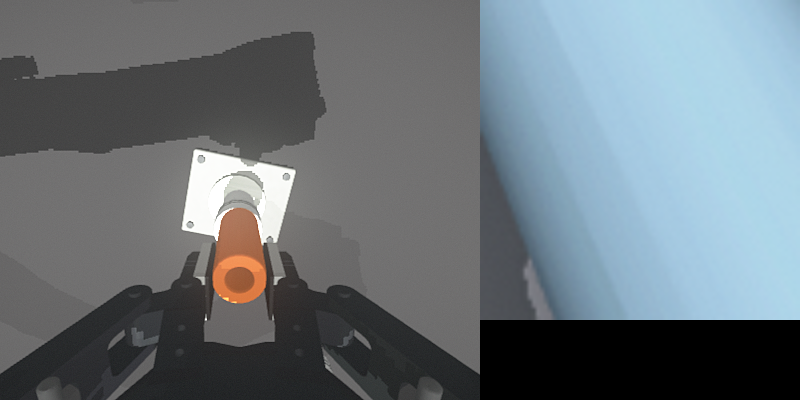

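Wrist view: the sleeve is held and upright at (240,275), and the carrier stays on its stand at (240,190). The tray is found as a 151×222 mm rectangle, so the free point is about (0.481, 0.2575). Place there.

```bash
python3 - <<'E'
from h import *
from bench import bot, vision
x,y=.4813,.2575
bot.move_straight([x,y,.20],vel=.18)
bot.move_straight([x,y,.082],vel=.1); bot.wait(.3)
s=bot.observe(); f0=s["ft_force"]; print(s["position"],s["gripper_width"])
hit=bot.move_straight([x,y,.064],vel=.012,stop_force=2.5); s=bot.observe(); print(hit,s["time"],s["position"],s["ft_force"]-f0)
if hit and abs(s["position"][2]-.0694)<.004:
    bot.release(); bot.wait(.2)
    p=bot.observe()["position"]; bot.move_straight([p[0],p[1],.2],vel=.1)
    bot.move_straight([p[0]-.0,p[1]-.1,.26],vel=.2); bot.wait(.3)
    d=vision.read_camera("wrist"); t=vision.read_camera("side")
    a=np.zeros((400,800,3),np.uint8); a[:,:480]=d["img"][:,80:560]; c=np.array([280,240]); a[:,480:]=cv2.resize(t["img"][c[1]-100:c[1]+100,c[0]-80:c[0]+80],(320,400)); cv2.imwrite("pics/w7.png",a[:,:,::-1])
    near(d,[x,y],.03,.065,.085,.077); 
    near(t,[.533,-.037],.04,.09,.115,.104)
    print(bot.observe()["time"],bot.observe()["position"])
E
```

```text
[0.48144441 0.25754732 0.08225427] 0.025912108899854132
True 24.3667 [0.48126586 0.25757298 0.06951658] [-0.15860075  0.18676649  5.82883943]
blob [319.76  91.85] [307  78  27  29 497] medz 0.0766 ell ((319.7588806152344, 91.94375610351562), (26.04700469970703, 28.385581970214844), 0.0905303880572319) -> [0.4798 0.2557 0.077 ] [0.4799 0.2556 0.077 ]
blob [312.82 192.2 ] [306 185  14  16 138] medz 0.1025 ell ((312.3304748535156, 192.3989715576172), (12.703064918518066, 14.983404159545898), 6.56768274307251) -> [ 0.5237 -0.0352  0.104 ] [ 0.5244 -0.0337  0.104 ]
27.7667 [0.48054649 0.15752397 0.25972966]
```

View pics/w7.png

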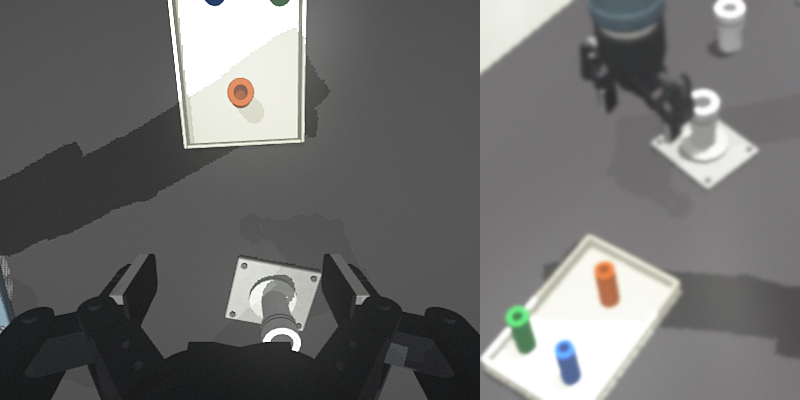

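The sleeve stands upright in the free part of the tray, (240,92) in the wrist view, top at z=0.077. The empty carrier is upright on its stand, and the robot is touching nothing.

```bash
python3 -c "
from bench import hand_in; print(hand_in())"
```

```text
the job is handed in; nothing more can be done
None
```

The job is handed in. The orange sleeve stands upright in the free part of the washing tray, and its emptied carrier is home and upright on the push-out stand. Robot time at my last check was about 28 s of the 64 s allowed.

- **Alignment:** I squeezed the carrier once to centre it. I then measured carrier and rod from the same wrist-camera geometry, because that camera read about 1.1 mm off in x. The rod measured 4.0 mm from the seat centre, within the stated 3 to 4.5 mm, and it entered the hole on the first try.
- **Pressing:** The sampled force was 7.3 N partway up the push, and neither 19 N stop tripped. It fell to about zero once the sleeve came loose. The base met the seat with about 7 N, and the tool had come down exactly to seat height. The rim was at 0.104 m and the sleeve top at 0.128 m.
- **Placing:** The sleeve touched down within 0.1 mm of the expected height, with 5.8 N at contact. Its top was then at 0.077 m, as it should be for a sleeve standing on the tray floor, about 2 mm from the target point by camera.
- **Last pictures:** In the final views the blue and green sleeves and the second carrier look undisturbed. The rack was never approached and was not in the last views, so I did not recheck it.
- **Disagreement:** The side camera put the emptied carrier's rim about 9 mm off in x. The arm was partly hiding that view and the wrist pictures show the carrier upright on the stand, so I did not act on it.

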